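# Lock a clean filter cartridge into the dust extractor

### The arm

A 6-joint arm with a two-finger parallel gripper is mounted at the origin on the work surface. World frame = base frame: x ahead of the robot, y to its left, z up, the work surface at z = 0. Lengths are in m, angles in degrees, forces in N, time in s.
With the tool pointing down it reaches from about 0.425 to 1.125 m from the base axis. Payload 14.9 kg.
Tool frame: the origin (TCP) lies midway between the tips of the shut fingers; the grasp point (between the pads) lies 19 mm behind it (env.pinch_z is the z of the grasp point in the tool frame, in m); z points along the fingers, y is the direction in which the jaws open and shut (so a half turn about z gives the same grasp; the last joint's range is limited). The gripper opens to 91 mm and grips with 3 to 60 N. Pads are 32 mm wide; open, the fingers measure 118 mm over their backs; the gripper's body (76 mm by 178 mm) begins 60 mm behind the grasp point.
Start: joints at [-68.027, 21.709, 99.362, -0, 58.929, -1.908], TCP at [0.283, -0.64, 0.214] pointing down, gripper open.
Joint ranges: [-158.91, 158.91], [-42.39, 125.64], [0.06, 152.35], [-60.88, 240.88], [17.5, 164.5], [-176.32, 176.32]. Speed limits (degrees/s): [108.29, 108.29, 136.94, 180, 180, 180].

### API

Orientations are given as [roll, pitch, yaw] about the fixed x, y, z axes, in that order (R = Rz(yaw) Ry(pitch) Rx(roll)).
In Python, from cell import env, camera gives the robot as it stands.
- The arm moves only by the tool move_arm, never from a script. Its arguments are lists of equal length, an entry for each row: "translation": the shift along the tool's x, y, z in cm, a list of three; "angular": the turn, a rotation vector about the tool's x, y, z in degrees, a list of three. In form: {"translation": [[dx, dy, dz], ...], "angular": [[wx, wy, wz], ...]}. A call has 1 to 10 rows; each row is the pose to reach, as a shift and turn from the pose commanded when the call began, along the tool's axes at that moment; what a row does not reach only later rows make up. A row lasts 1/10 s, in which the tool goes at most 50 mm and 8.59 degrees, less where a joint would pass 70% of its speed; a pose out of reach is approached as far as the arm can. A call with a gripper value outside its range is refused whole. "grip" is the closure, from -1 (fully open) to 1 (shut), set as the call begins (left out, the last holds). The fingers move at their own pace and stop on an object; "squeeze" is the grip in N (left out, the last holds). Time passes only in rows, so rows that repeat a pose let the fingers close. It gives the time, the measured TCP pose, the force and the opening at its end, in the units of the state.
- env.get_state(): the state, without advancing time (a new reading comes with each control period).
- camera(name): name is "side" or "top" or "wrist"; returns a dict with "image" (480x640x3 uint8, blue, green, red), "z_map" (480x640 float32, m along the optical axis (not along the pixel's ray), 0 where there is no reading), "fx", "fy", "cx", "cy" (pixels), "origin" and "attitude" of the camera in the world. Camera axes: x right, y up, looking along -z (the intrinsics and any distortion apply to the point x, -y, -z); pixel columns grow to the right and rows downward; lengths in m; the calibration is good to about 2 mm. A picture is of the moment at which its call begins.
- env.job_done(): hands the job in, once; it reports no verdict.
The state is a dict: "clock": time; "joint_pos": joint angles; "joint_vel": joint speeds; "joint_efforts": joint torques, N m; "eef_pos": TCP position; "eef_rot": TCP orientation; "wrist_force": force on the tool from outside, world axes, zero at the start; "ft_torque": the same for the moment, N m; "opening": opening from 0.0 (shut) to 1.0 (fully open).
Only numpy, scipy, OpenCV 4.12 (cv2) and the standard library are available. Lean on these libraries where they do the work, as an engineer would, in place of code of your own. Each camera call takes 0.05 s, during which the arm holds its last target. There are 200 camera calls.

### The job

Fit the orange-and-white filter cartridge into the round socket on top of the cream dust extractor: set its two lugs into the two slots of the collar, push it down against the spring, twist it clockwise about a quarter turn until it stops, and let go so that it stays locked. The collar is not always clamped at the same angle, so feel or look for the slots and be gentle, never ram the cartridge. Leave the tin, the bowl and the gouge where they are.

Things in the scene. Friction and masses are not known exactly. Their poses are not given: they have to be found in the camera images.
- cartridge: Filter cartridge, 0.15 to 0.26 kg, 108 mm high, loose, standing on its grey nose. Origin: centre of the nose's underside, z up its axis. Nose and neck 59 mm in diameter up to z = 35 mm, tapered over the lowest 7 mm to 49 mm at the foot; above it orange flange 88 mm across, white pleats 83 mm, orange cap 86 mm across with its top at z = 78 mm.
- bar (a point): Centre of the cartridge's black grip bar, on its axis, 98 mm above its underside and 20 mm above the cap. Axes as the cartridge's. The bar is 70 mm long along x (in line with the two lugs), 22 mm thick along y, and reaches from 78 to 108 mm above the underside.
- lug (a point): Middle of the orange lug at the cartridge's +x, 33 mm from its axis, 18 mm above its underside. A like lug sits opposite at -x. Each is 12 mm wide, reaches 38.5 mm from the axis and spans 15 to 21 mm above the underside.
- extractor: Cream dust extractor head, fixed: a box 220 mm (x) by 200 mm (y) by 60 mm high, origin at the centre of its underside, z up. A dark steel bayonet collar, 102 mm across, stands in the middle of its top, up to 85 mm above the bench. A pipe stub sticks out of its +x side.
- socket_mouth (a point): Socket centre at the collar's top. Bore 62 mm in diameter. Two opposite slots 17 mm wide reach 41 mm from the axis, each marked by a yellow patch. They lie along the extractor's +x and -x give or take 0.7 rad; this angle is not measured but stays fixed. Either lug fits either slot. Outside the slots the lugs rest on the collar, with the cartridge's underside 15 mm below this point.
- socket_floor (a point): Where the cartridge's underside is when pushed hard down, 32 mm below the mouth. In the slots it sinks freely to 20 mm below the mouth, then a spring pad resists: 5 N, plus 0.3 N per mm. Only within 3 mm of this point do the lugs pass under the rim: keep it down while turning clockwise seen from above (the other way is blocked). 10 to 20 N is enough; over 60 N on the socket breaks it.
- locked_seat (a point): Where the cartridge's underside rests once locked, 25 mm below the mouth. From 75 degrees after the slots the lugs are under a pocket in the rim; a hard stop comes at 86 degrees. Let go between these, and the spring lifts the cartridge from the floor into the pocket, which holds it. Unlocked, it would rise 5 mm higher than this.
- tin: Bystander: brass-coloured wax tin with a pale lid, 66 mm across, 75 mm high, standing on the bench; origin at the centre of its underside.
- bowl: Bystander: turned wooden bowl, 130 mm across, 55 mm high; origin at the centre of its underside.
- gouge: Bystander: turning gouge lying along its own x axis on two rubber rests, wooden handle towards -x, about 275 mm long, 34 mm wide; origin on the bench near its ferrule.
Mind the look-alikes: they are no part of the job. Leave any pink or turquoise look-alike of the cartridge alone.

How it is judged (in metres and radians):
On the way:
1. the cartridge is pushed down into the socket with its lugs in the slots (not yet turned) (z of cartridge in the frame of extractor below 0.059 m and horizontal distance between cartridge and socket_mouth below 0.006 m and angle between the x axis of cartridge and the x axis of extractor, either way round below 0.85 rad).
At the end, for the whole second after the job is handed in: The cartridge is locked in the socket and at rest: its underside 22 to 27.5 mm below the collar's top (25 when locked), within 5 mm of the socket's axis, tilted less than 0.08 rad, its lugs turned more than 0.5 rad away from the extractor's x axis (z of cartridge in the frame of extractor between 0.0575 and 0.063 m and horizontal distance between cartridge and socket_mouth below 0.005 m and angle between cartridge's own z axis and vertical below 0.08 rad and angle between the x axis of cartridge and the x axis of extractor, either way round above 0.5 rad and linear speed of cartridge below 0.02 m/s); the robot touches nothing.
It fails at once if the cartridge and the extractor press on each other with more than 60 N (contact force between cartridge and extractor above 60 N).
It fails at once if the tin is moved more than 30 mm (distance of tin from where it was at the start of the episode above 0.03 m).
It fails at once if the bowl is moved more than 30 mm (distance of bowl from where it was at the start of the episode above 0.03 m).
It fails at once if the gouge is moved more than 30 mm (distance of gouge from where it was at the start of the episode above 0.03 m).
It also fails if it takes over 72 s, if anything falls off the work surface, if the arm or the gripper's body presses on something with over 40 N, if the wrist force passes 120 N, or if a joint passes its speed limit or range.

## Working session

There is one attempt and no reset: what is moved stays moved. The work goes in short steps, Python scripts to look and compute and a tool call to move; the robot and the scene stay as the last step left them, time stands still between calls to the robot, and variables do not carry over. Pictures are saved under pics/ and viewed, about 8 in all and at most 12, crops included, and the job is handed in when it is done.

Besides the shell and the picture viewer there is one more tool, called after "Emit:" as a command line: name --argument value ..., lists and objects as JSON in quotes. move_arm: Moves the arm, as the interface text tells. Its arguments: {"type":"object","properties":{"translation":{"type":"array","items":{"type":"array","items":{"type":"number"}}},"angular":{"type":"array","items":{"type":"array","items":{"type":"number"}}},"grip":{"type":"number"},"squeeze":{"type":"number"}},"required":["translation","angular"]}

```bash
mkdir -p pics; ls; python3 - <<'E'
from cell import env,camera
import cv2,numpy as np
print(env.get_state(),env.pinch_z)
for n in("top","side"):
    c=camera(n);cv2.imwrite(f"pics/{n}0.png",c["image"]);np.savez(f"{n}0.npz",**{k:v for k,v in c.items()})
    print(n,{k:v for k,v in c.items() if k not in("image","z_map")})
E
```

```text
pics
{'clock': 0.0, 'joint_pos': array([-6.80252750e+01,  2.17376707e+01,  9.93972448e+01, -1.73016737e-03,
        5.89306983e+01, -1.90986011e+00]), 'joint_vel': array([ 0.03442136, -0.02346167,  0.12757097,  0.00365478,  0.09084147,
        0.0095285 ]), 'joint_efforts': array([-5.63680915e-04, -7.63719249e+01, -4.34362006e+01,  6.50165789e-02,
        4.24720778e-02, -1.00182808e-04]), 'eef_pos': array([ 0.28323544, -0.63967565,  0.21328443]), 'eef_rot': array([-1.79934373e+02, -7.06603689e-04,  2.38854785e+01]), 'wrist_force': array([ 0.18192932, -0.44130455,  0.07504405]), 'ft_torque': array([0.01658755, 0.06644874, 0.02483478]), 'opening': 0.999973884788414} -0.0188
top {'fx': 590.327371639431, 'fy': 590.327371639431, 'cx': 315.3769414318807, 'cy': 233.7283579551493, 'origin': array([0.38883236, 0.02341409, 1.35818854]), 'attitude': array([  8.62082069,   0.2121144 , -91.13878397])}
side {'fx': 570.7566208352348, 'fy': 570.7566208352348, 'cx': 320.13897995692224, 'cy': 232.34088936948135, 'origin': array([0.2767122 , 0.97179564, 0.78106408]), 'attitude': array([  55.26197723,    1.32645142, -164.19583095])}
```

View pics/top0.png

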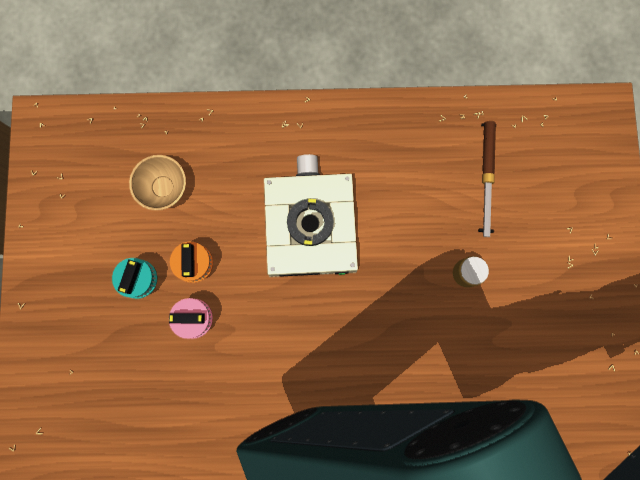

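View pics/side0.png

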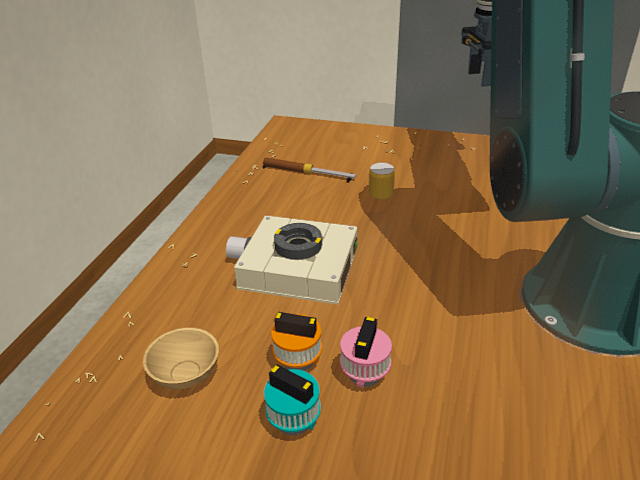

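```bash
cat > h.py <<'E'
import numpy as np,cv2
from scipy.spatial.transform import Rotation as R
def rays(c,uv):
    uv=np.atleast_2d(uv).astype(float)
    d=np.c_[(uv[:,0]-c["cx"])/c["fx"],-(uv[:,1]-c["cy"])/c["fy"],-np.ones(len(uv))]
    return d@R.from_euler("xyz",c["attitude"],degrees=True).as_matrix().T
def plane(c,uv,z):
    d=rays(c,uv);o=np.asarray(c["origin"]);return o+d*((z-o[2])/d[:,2])[:,None]
def points(c):
    v,u=np.mgrid[:480,:640];d=rays(c,np.c_[u.ravel(),v.ravel()])
    return (np.asarray(c["origin"])+d*c["z_map"].ravel()[:,None]).reshape(480,640,3)
def blobs(c,lo,hi,amin=8):
    hsv=cv2.cvtColor(c["image"],cv2.COLOR_BGR2HSV)
    m=cv2.inRange(hsv,lo,hi);n,l,s,ce=cv2.connectedComponentsWithStats(m)
    return [(s[i,4],ce[i],l==i) for i in range(1,n) if s[i,4]>=amin]
YEL=((22,150,120),(34,255,255))
E
python3 - <<'E'
from h import *
for n in("top","side"):
    c=dict(np.load(n+"0.npz"));P=points(c)
    print(n)
    for a,ce,m in blobs(c,*YEL,amin=5):
        q=P[m];print("yel",a,ce.round(1),np.median(q,0).round(4))
    for a,ce,m in blobs(c,(5,180,150),(18,255,255),60):
        q=P[m];print("or",a,ce.round(1),np.median(q,0).round(4),q[:,2].max())
    # extractor top
    m=cv2.inRange(P[...,2],0.05,0.068)
    hsv=cv2.cvtColor(c["image"],cv2.COLOR_BGR2HSV);m&=cv2.inRange(hsv,(15,5,150),(60,90,255))
    k=max(cv2.findContours(m,0,2)[0],key=cv2.contourArea)
    w=plane(c,k[:,0],0.06)[:,:2].astype(np.float32);print("ext",cv2.minAreaRect(w))
    z=P[...,2];X=P[(abs(z-.085)<.004)&(abs(P[...,0]-.42)<.1)&(abs(P[...,1]-.04)<.1)]
    print("collar",len(X),cv2.minEnclosingCircle(X[:,:2].astype(np.float32)),np.median(X,0))
E
```

```text
top
yel 25 [311.9 200.2] [0.6566 0.0302 0.0871]
yel 31 [307.6 242.1] [0.5638 0.0408 0.0874]
yel 21 [185.6 245.4] [0.5592 0.3016 0.1102]
yel 19 [131.6 262.6] [0.5236 0.4163 0.1099]
yel 21 [186.2 273.4] [0.4993 0.3002 0.109 ]
yel 17 [121.9 289.6] [0.4665 0.4345 0.1099]
yel 18 [170.9 317.8] [0.4058 0.3311 0.1103]
yel 20 [199.2 317.7] [0.4056 0.2715 0.1098]
or 857 [190.4 262.8] [0.5246 0.2879 0.0789] 1.3581885383628591
ext ((0.6097702980041504, 0.03600458800792694), (0.21968936920166016, 0.19894607365131378), 1.7115801572799683)
collar 0 ((0.0, 0.0), 0.0) [nan nan nan]
side
yel 39 [307.1 166.7] [ 0.7137 -0.3747  0.0243]
yel 19 [277.7 231.1] [0.6548 0.0282 0.0874]
yel 23 [317.5 239.8] [0.5625 0.0411 0.0875]
yel 21 [278. 315.] [0.558  0.3013 0.1096]
yel 24 [369.7 318.5] [0.4046 0.2701 0.1095]
yel 26 [311.7 320.6] [0.4978 0.2991 0.1093]
yel 30 [361.4 343.3] [0.4055 0.3301 0.1097]
yel 31 [274.5 368.4] [0.5241 0.4141 0.1086]
yel 33 [306.3 385.1] [0.4669 0.4333 0.1092]
or 1816 [332.2 137.5] [ 0.753  -0.6308  0.0016] 0.7810640823786162
or 118 [358.3 155.2] [ 0.6    -0.5046  0.0017] 0.0068849609
[... 1272 characters left out ...]
 74 [221.9 326.2] [0.697  0.245  0.0011] 0.00404583958981275
or 72 [460.5 324.1] [0.2527 0.1262 0.0011] 0.004006964052763684
or 63 [161.1 329. ] [8.117e-01 2.856e-01 4.000e-04] 0.0044025429511656
or 903 [296.6 343.2] [0.5188 0.3218 0.078 ] 0.7810640823786162
or 75 [336.4 347.2] [0.4693 0.2499 0.0011] 0.7810640823786162
or 21819 [452.5 430.6] [0.2271 0.3796 0.0007] 0.7810640823786162
or 422 [252.8 395.1] [0.5783 0.3941 0.0007] 0.004942783353144131
or 66 [398.7 379.1] [0.3448 0.2954 0.0007] 0.004326851638525864
ext ((0.607633113861084, 0.04182082414627075), (0.22127893567085266, 0.21333391964435577), 1.9340853691101074)
collar 0 ((0.0, 0.0), 0.0) [nan nan nan]
  return _methods._mean(a, axis=axis, dtype=dtype,
  ret = um.true_divide(
```

Emit:
move_arm --translation '[[4.3,-2.9,-1],[8.6,-5.8,-2],[12.9,-8.7,-3],[17.2,-11.6,-4],[21.6,-14.5,-5],[25.9,-17.4,-6],[30.2,-20.3,-6],[34.5,-23.2,-6],[38.8,-26.1,-6],[43.1,-29,-6]]' --angular '[[0,0,-8],[0,0,-16],[0,0,-24],[0,0,-32],[0,0,-40],[0,0,-48],[0,0,-56],[0,0,-64],[0,0,-72],[0,0,-80]]'

```text
clock: 1.1
eef_pos: [0.5475, -0.2196, 0.2739]
eef_rot: [180.0, 0.0, 104.2]
wrist_force: [0.2, -0.1, 0.0]
opening: 0.999
```

```bash
cat >> h.py <<'E'
def shift(pos,yaw):
    """tool-frame shift (cm) and turn (deg) from the measured pose to a downward pose"""
    from cell import env
    s=env.get_state();A=R.from_euler("xyz",s["eef_rot"],degrees=True)
    B=R.from_euler("xyz",[180,0,yaw],degrees=True)
    print(s["clock"],s["eef_pos"].round(4),s["eef_rot"].round(2),"q6",s["joint_pos"][5].round(1),"F",s["wrist_force"].round(1))
    print("shift",(A.inv().apply(np.array(pos)-s["eef_pos"])*100).round(2),"turn",(A.inv()*B).as_rotvec(degrees=True).round(2))
E
python3 -c "
from h import *
shift([.61,.0355,.28],173.5)"
```

```text
1.1 [ 0.5475 -0.2196  0.2739] [180.     0.   104.21] q6 -38.3 F [ 0.2 -0.1  0. ]
shift [23.19 12.32 -0.61] turn [  0.     0.   -69.29]
```

Emit:
move_arm --translation '[[4,2,0],[8,4,0],[12,6,0],[16,8,0],[20,10,0],[21.7,10.5,0],[21.7,10.5,0],[21.7,10.5,0],[21.7,10.5,0],[21.7,10.5,0]]' --angular '[[0,0,-8],[0,0,-16],[0,0,-24],[0,0,-32],[0,0,-40],[0,0,-48],[0,0,-56],[0,0,-64],[0,0,-70],[0,0,-70]]'

```text
clock: 2.1
eef_pos: [0.5965, 0.0144, 0.2736]
eef_rot: [-180.0, -0.0, 174.0]
wrist_force: [0.3, -0.8, -0.1]
opening: 1.001
```

```bash
python3 - <<'E'
from h import *
from cell import camera
c=camera("wrist");np.savez("w1.npz",**c);cv2.imwrite("pics/w1.png",c["image"])
print(c["origin"],c["attitude"]);P=points(c)
for a,ce,m in blobs(c,*YEL,amin=20): print(a,ce.round(1),np.median(P[m],0).round(4),plane(c,ce,.085).round(4))
shift([.5290,.3005,.28],181.7)
E
```

```text
[0.52845442 0.02138001 0.44346899] [-1.41886420e+01 -2.91787559e-02  8.39997791e+01]
122 [632.6  77.7] [0.4994 0.2988 0.1078] [[0.4975 0.3176 0.085 ]]
118 [627.5 148. ] [0.5595 0.3009 0.1078] [[0.5616 0.3195 0.085 ]]
74 [340.1 268.7] [0.6559 0.0297 0.085 ] [[0.6559 0.0298 0.085 ]]
2.15 [0.5965 0.0143 0.2737] [-1.8000e+02 -3.0000e-02  1.7375e+02] q6 -84.6 F [-0.1 -0.4  1.3]
shift [ 9.83 27.71 -0.63] turn [ 0.   -0.03 -7.95]
```

View pics/w1.png

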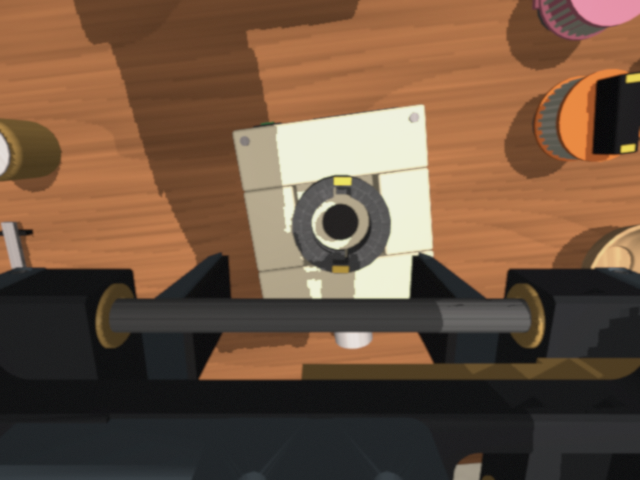

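```bash
python3 - <<'E'
from h import *
c=dict(np.load("w1.npz"));P=points(c)
for a,ce,m in blobs(c,(18,80,60),(36,255,255),15):
    if abs(ce[0]-342)<15: print(a,ce.round(1),plane(c,ce,.085).round(4))
X=P[:270,250:430].reshape(-1,3);
m=cv2.inRange(P[...,2],0.081,.089);m[:, :250]=0;m[:,430:]=0;m[285:]=0
k=max(cv2.findContours(m,0,2)[0],key=cv2.contourArea)
w=plane(c,k[:,0],.085)[:,:2];
def fit(w):
    A=np.c_[2*w,np.ones(len(w))];s=np.linalg.lstsq(A,(w**2).sum(1),rcond=None)[0];return s[:2].round(4),np.sqrt(s[2]+s[0]**2+s[1]**2).round(4)
print("outer",fit(w),len(w))
cs,h=cv2.findContours(m,cv2.RETR_CCOMP,cv2.CHAIN_APPROX_NONE)
for i,q in enumerate(cs):
    if h[0][i][3]>=0 and len(q)>30: w=plane(c,q[:,0],.085)[:,:2];print("inner",fit(w),len(w))
E
```

```text
185 [342.  180.5] [[0.5638 0.04   0.085 ]]
160 [340.  268.9] [[0.6561 0.0297 0.085 ]]
outer (array([0.6099, 0.0346]), np.float64(0.0506)) 132
inner (array([0.6094, 0.0345]), np.float64(0.0338)) 206
```

Emit:
move_arm --translation '[[2,4,0],[3.5,8,0],[5,12,0],[6.5,16,0],[7.5,20,0],[9,24,0],[9.8,27.7,0],[9.8,27.7,2],[9.8,27.7,4],[9.8,27.7,4]]' --angular '[[0,0,-2],[0,0,-4],[0,0,-6],[0,0,-8],[0,0,-8],[0,0,-8],[0,0,-8],[0,0,-8],[0,0,-8],[0,0,-8]]'

```text
clock: 3.15
eef_pos: [0.5274, 0.2997, 0.2314]
eef_rot: [-179.9, -0.2, -178.3]
wrist_force: [0.3, 0.0, -0.0]
opening: 1.001
```

```bash
python3 - <<'E'
from h import *
from cell import camera
c=camera("wrist");np.savez("w2.npz",**c);cv2.imwrite("pics/w2.png",c["image"])
for a,ce,m in blobs(c,(18,80,60),(36,255,255),40): print(a,ce.round(1),plane(c,ce,.108).round(4))
shift([.5290,.3005,.12],181.7)
E
```

```text
206 [286.1  72.7] [[0.4053 0.2701 0.108 ]]
204 [364.4  77.3] [[0.4068 0.3297 0.108 ]]
186 [489.  163.6] [[0.4681 0.4339 0.108 ]]
3984 [320.7 215.5] [[0.5146 0.2998 0.108 ]]
188 [320.5 197. ] [[0.4992 0.2991 0.108 ]]
171 [457.3 231.4] [[0.5247 0.4153 0.108 ]]
101 [621.3 243.2] [[0.5306 0.5557 0.108 ]]
218 [ 38.9 254.7] [[0.5563 0.0591 0.108 ]]
166 [319.9 266.5] [[0.5594 0.3005 0.108 ]]
1325 [110.2 315.5] [[0.6115 0.1139 0.108 ]]
1312 [529.6 315.6] [[0.5998 0.4896 0.108 ]]
6562 [468.9 367.4] [[0.654  0.4421 0.108 ]]
47 [487.6 477.5] [[0.7799 0.4779 0.108 ]]
3.2 [0.5281 0.2998 0.233 ] [-1.7994e+02 -1.2000e-01 -1.7825e+02] q6 -64.4 F [-0.3  0.4  0.4]
shift [-0.11  0.07 11.3 ] turn [-0.06 -0.12  0.05]
```

View pics/w2.png

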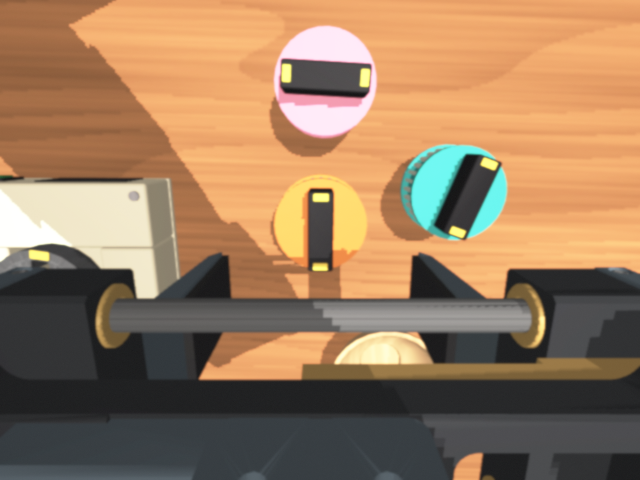

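Emit:
move_arm --translation '[[-0.12,0,3],[-0.12,0,6],[-0.12,0,9],[-0.12,0,11],[-0.12,0,13],[-0.12,0,14],[-0.12,0,15],[-0.12,0,15]]' --angular '[[0,0,0.4],[0,0,0.4],[0,0,0.4],[0,0,0.4],[0,0,0.4],[0,0,0.4],[0,0,0.4],[0,0,0.4]]' --grip -0.3

```text
clock: 4.0
eef_pos: [0.53, 0.3, 0.0836]
eef_rot: [-180.0, -0.0, -178.6]
wrist_force: [-1.2, 0.3, -0.3]
opening: 0.65
```

Emit:
move_arm --translation '[[0,0,0],[0,0,0],[0,0,0],[0,0,0],[0,0,0],[0,0,0]]' --angular '[[0,0,0],[0,0,0],[0,0,0],[0,0,0],[0,0,0],[0,0,0]]' --grip 1 --squeeze 45

```text
clock: 4.6
eef_pos: [0.5301, 0.3002, 0.0841]
eef_rot: [180.0, 0.0, -178.5]
wrist_force: [0.4, -1.2, 3.3]
opening: 0.238
```

```bash
python3 - <<'E'
from h import *
shift([.5293,.2998,.083],181.33)
E
```

```text
4.6 [0.5301 0.3002 0.0841] [ 1.8000e+02  1.0000e-02 -1.7852e+02] q6 -64.1 F [ 0.4 -1.2  3.3]
shift [ 0.08 -0.04  0.11] turn [0.   0.01 0.15]
```

Emit:
move_arm --translation '[[0,0,-1],[0,0,-3],[0,0,-6],[0,0,-9],[0,0,-12],[0,0,-13],[0,0,-13]]' --angular '[[0,0,0],[0,0,0],[0,0,0],[0,0,0],[0,0,0],[0,0,0],[0,0,0]]'

```text
clock: 5.3
eef_pos: [0.5305, 0.3005, 0.2152]
eef_rot: [179.9, 0.1, -178.5]
wrist_force: [-0.2, -0.3, -2.6]
opening: 0.24
```

```bash
python3 - <<'E'
from h import *
shift([.6107,.0348,.214],173.6)
E
```

```text
5.3 [0.5305 0.3005 0.2152] [ 1.7994e+02  1.2000e-01 -1.7852e+02] q6 -64.1 F [-0.2 -0.3 -2.6]
shift [ -7.33 -26.77   0.11] turn [0.07 0.12 7.88]
```

Emit:
move_arm --translation '[[-0.7,-2.7,0],[-1.8,-6.5,0],[-2.9,-10.5,0],[-4.0,-14.5,0],[-5.1,-18.5,0],[-6.1,-22.5,0],[-7,-25.5,0],[-7.33,-26.8,0],[-7.33,-26.8,0],[-7.33,-26.8,0]]' --angular '[[0,0,1],[0,0,2],[0,0,3],[0,0,4],[0,0,5],[0,0,6],[0,0,7],[0,0,7.9],[0,0,7.9],[0,0,7.9]]'

```text
clock: 6.3
eef_pos: [0.6095, 0.0347, 0.2128]
eef_rot: [180.0, -0.1, 173.6]
wrist_force: [1.0, 1.0, -2.7]
opening: 0.24
```

```bash
python3 - <<'E'
from h import *
from cell import camera
for n in("side","wrist"):
    c=camera(n);np.savez(n+"3.npz",**c);cv2.imwrite(f"pics/{n}3.png",c["image"])
a=cv2.imread("pics/side3.png")[130:310,190:430];b=cv2.imread("pics/wrist3.png")[100:340,160:480]
cv2.imwrite("pics/c3.png",np.hstack([cv2.resize(a,(480,360)),cv2.resize(b,(320,360))]))
shift([.6107,.0348,.174],173.6)
E
```

```text
6.4 [0.6096 0.0353 0.2134] [ 1.8000e+02 -5.0000e-02  1.7365e+02] q6 -82.5 F [-0.2  0.1 -2.9]
shift [-0.11 -0.04  3.94] turn [ 0.   -0.05  0.05]
```

View pics/c3.png

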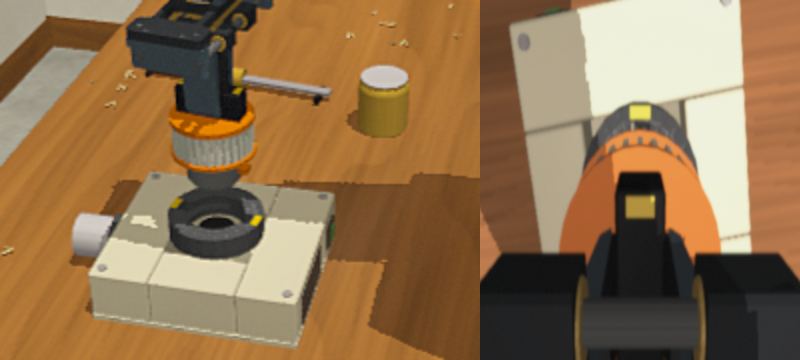

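```bash
python3 - <<'E'
from h import *
c=dict(np.load("wrist3.npz"))
for a,ce,m in blobs(c,(18,80,60),(36,255,255),40):
    if abs(ce[0]-320)<40 and ce[1]<300: print(a,ce.round(1),plane(c,ce,.2373).round(4),plane(c,ce,.085).round(4))
print("expect bar end",.6088-.03*.994, .0354+.03*.111)
E
```

```text
250 [319.8 174.2] [[0.5524 0.0414 0.2373]] [[0.5637 0.0402 0.085 ]]
496 [320.1 237.4] [[0.5786 0.0386 0.2373]] [[0.6172 0.0345 0.085 ]]
expect bar end 0.57898 0.03873
```

Emit:
move_arm --translation '[[-0.11,-0.04,1],[-0.11,-0.04,2],[-0.11,-0.04,3],[-0.11,-0.04,3.6],[-0.11,-0.04,4],[-0.11,-0.04,4],[-0.11,-0.04,4]]' --angular '[[0,0,0],[0,0,0],[0,0,0],[0,0,0],[0,0,0],[0,0,0],[0,0,0]]'

```text
clock: 7.1
eef_pos: [0.6114, 0.0336, 0.1741]
eef_rot: [180.0, 0.0, 173.6]
wrist_force: [0.8, -0.6, -3.1]
opening: 0.239
```

```bash
python3 -c "
from h import *
shift([.6107,.0348,.158],173.6)"
```

```text
7.1 [0.6114 0.0336 0.1741] [1.8000e+02 1.0000e-02 1.7358e+02] q6 -82.6 F [ 0.8 -0.6 -3.1]
shift [0.08 0.11 1.61] turn [ 0.    0.01 -0.02]
```

Emit:
move_arm --translation '[[0,0,0],[0,0,0],[0,0,0]]' --angular '[[0,0,0],[0,0,0],[0,0,0]]'

```text
clock: 7.4
eef_pos: [0.6114, 0.0337, 0.1742]
eef_rot: [180.0, 0.0, 173.6]
wrist_force: [0.6, 0.4, -2.7]
opening: 0.236
```

Emit:
move_arm --translation '[[0,0,0],[0,0,0]]' --angular '[[0,0,0],[0,0,0]]'

```text
clock: 7.6
eef_pos: [0.6112, 0.0337, 0.174]
eef_rot: [180.0, 0.0, 173.6]
wrist_force: [0.0, 0.1, -2.1]
opening: 0.239
```

Emit:
move_arm --translation '[[0,0,0],[0,0,0]]' --angular '[[0,0,0],[0,0,0]]'

```text
clock: 7.8
eef_pos: [0.6112, 0.0337, 0.1739]
eef_rot: [-180.0, -0.0, 173.6]
wrist_force: [0.3, 0.5, -2.4]
opening: 0.241
```

Emit:
move_arm --translation '[[0.06,0.11,0.1],[0.06,0.11,0.3],[0.06,0.11,0.5],[0.06,0.11,0.7],[0.06,0.11,0.9],[0.06,0.11,1.1],[0.06,0.11,1.3],[0.06,0.11,1.3]]' --angular '[[0,0,0],[0,0,0],[0,0,0],[0,0,0],[0,0,0],[0,0,0],[0,0,0],[0,0,0]]'

```text
clock: 8.6
eef_pos: [0.6106, 0.0348, 0.1606]
eef_rot: [-180.0, -0.0, 173.6]
wrist_force: [-0.1, -0.4, -3.2]
opening: 0.239
```

```bash
python3 -c "
from h import *
from cell import env
shift([.6107,.0348,.149],173.6);print(env.get_state()['ft_torque'])"
```

```text
8.6 [0.6106 0.0348 0.1606] [-1.8000e+02 -3.0000e-02  1.7358e+02] q6 -82.5 F [-0.1 -0.4 -3.2]
shift [-0.01 -0.    1.16] turn [-0.   -0.03 -0.02]
[ 0.11707864 -0.12429296  0.08072613]
```

No contact force with the straight part entering the bore. Continue in small steps.

Emit:
move_arm --translation '[[0,0,0.1],[0,0,0.2],[0,0,0.3],[0,0,0.4],[0,0,0.5],[0,0,0.6],[0,0,0.6]]' --angular '[[0,0,0],[0,0,0],[0,0,0],[0,0,0],[0,0,0],[0,0,0],[0,0,0]]'

```text
clock: 9.3
eef_pos: [0.6107, 0.0349, 0.1547]
eef_rot: [-180.0, -0.0, 173.6]
wrist_force: [-0.3, -0.8, -3.1]
opening: 0.235
```

Emit:
move_arm --translation '[[0,0,0.1],[0,0,0.2],[0,0,0.3],[0,0,0.3]]' --angular '[[0,0,0],[0,0,0],[0,0,0],[0,0,0]]'

```text
clock: 9.7
eef_pos: [0.6107, 0.0348, 0.1517]
eef_rot: [180.0, -0.0, 173.6]
wrist_force: [-0.5, 0.6, -1.7]
opening: 0.239
```

Emit:
move_arm --translation '[[0,0,0.1],[0,0,0.2],[0,0,0.3],[0,0,0.4],[0,0,0.5],[0,0,0.6],[0,0,0.7],[0,0,0.8],[0,0,0.8]]' --angular '[[0,0,0],[0,0,0],[0,0,0],[0,0,0],[0,0,0],[0,0,0],[0,0,0],[0,0,0],[0,0,0]]'

```text
clock: 10.6
eef_pos: [0.6108, 0.0348, 0.1439]
eef_rot: [180.0, 0.0, 173.6]
wrist_force: [-2.1, 0.2, 3.8]
opening: 0.236
```

Emit:
move_arm --translation '[[0,0,0.1],[0,0,0.2],[0,0,0.3],[0,0,0.4],[0,0,0.4]]' --angular '[[0,0,0],[0,0,0],[0,0,0],[0,0,0],[0,0,0]]'

```text
clock: 11.1
eef_pos: [0.6109, 0.0348, 0.1399]
eef_rot: [180.0, 0.0, 173.6]
wrist_force: [-0.8, -0.6, 5.3]
opening: 0.236
```

Emit:
move_arm --translation '[[0,0,0.05],[0,0,0.1],[0,0,0.15],[0,0,0.2],[0,0,0.2]]' --angular '[[0,0,0],[0,0,0],[0,0,0],[0,0,0],[0,0,0]]'

```text
clock: 11.6
eef_pos: [0.6108, 0.0348, 0.1379]
eef_rot: [180.0, 0.0, 173.6]
wrist_force: [-1.6, -0.4, 5.3]
opening: 0.243
```

Emit:
move_arm --translation '[[0,0,0],[0,-0.01,0],[0,-0.01,0],[0,-0.02,0],[0,-0.03,0],[0,-0.03,0]]' --angular '[[0,0,3],[0,0,7],[0,0,11],[0,0,15],[0,0,20],[0,0,20]]'

```text
clock: 12.2
eef_pos: [0.6112, 0.0346, 0.1382]
eef_rot: [180.0, 0.1, 153.4]
wrist_force: [-0.5, -0.4, 5.9]
opening: 0.236
```

```bash
python3 -c "
from h import *
from cell import env
shift([.6107,.0348,.138],153.6);print(env.get_state()['ft_torque'])"
```

```text
12.2 [0.6112 0.0346 0.1382] [1.7996e+02 6.0000e-02 1.5340e+02] q6 -62.3 F [-0.5 -0.4  5.9]
shift [ 0.06 -0.    0.02] turn [ 0.04  0.06 -0.2 ]
[ 0.10362434 -0.07943963 -0.05315483]
```

Emit:
move_arm --translation '[[0,-0.01,0],[0.01,-0.02,0],[0.01,-0.03,0],[0.02,-0.04,0],[0.03,-0.05,0],[0.03,-0.06,0],[0.04,-0.07,0],[0.05,-0.08,0],[0.05,-0.08,0.01],[0.06,-0.08,0.02]]' --angular '[[0,0,5],[0,0,11],[0,0,17],[0,0,23],[0,0,29],[0,0,35],[0,0,41],[0,0,47],[0,0,52],[0,0,55]]'

```text
clock: 13.2
eef_pos: [0.6105, 0.0341, 0.1381]
eef_rot: [179.9, 0.0, 98.4]
wrist_force: [-0.4, 0.3, 5.8]
opening: 0.235
```

Emit:
move_arm --translation '[[0,0,0],[0,0,0],[0,0,0],[0,0,0],[0,0,0]]' --angular '[[0,0,2],[0,0,4],[0,0,6],[0,0,7],[0,0,7]]'

```text
clock: 13.7
eef_pos: [0.6104, 0.0342, 0.1381]
eef_rot: [179.9, -0.0, 91.5]
wrist_force: [-0.6, 0.2, 5.4]
opening: 0.239
```

```bash
python3 -c "
from h import *
from cell import env
shift([.6101,.0340,.138],91.6);print(env.get_state()['ft_torque'])"
```

```text
13.7 [0.6104 0.0342 0.1381] [179.92  -0.    91.55] q6 -0.5 F [-0.6  0.2  5.4]
shift [-0.01 -0.03  0.01] turn [ 0.08 -0.   -0.05]
[-0.05383488 -0.13734995  0.02365111]
```

Emit:
move_arm --translation '[[0,0,0],[0,0,0],[0,0,0]]' --angular '[[0,0,1],[0,0,2],[0,0,2]]'

```text
clock: 14.0
eef_pos: [0.6101, 0.0342, 0.138]
eef_rot: [180.0, -0.0, 89.6]
wrist_force: [-2.3, 1.3, 7.6]
opening: 0.242
```

```bash
python3 -c "
from cell import env
s=env.get_state();print(s['ft_torque'],s['eef_rot'])"
```

```text
[0.12294982 0.26332851 0.33251999] [ 1.79971693e+02 -9.38698802e-04  8.95716466e+01]
```

Emit:
move_arm --translation '[[0,0,0],[0,0,0],[0,0,0]]' --angular '[[0,0,1],[0,0,2],[0,0,2]]'

```text
clock: 14.3
eef_pos: [0.61, 0.0341, 0.138]
eef_rot: [180.0, 0.0, 87.7]
wrist_force: [-2.1, 1.0, 8.6]
opening: 0.241
```

```bash
python3 -c "
from cell import env
s=env.get_state();print(s['ft_torque'],s['eef_rot'])"
```

```text
[0.13417327 0.4419566  1.43619984] [1.79979539e+02 3.33975253e-02 8.76835193e+01]
```

Emit:
move_arm --translation '[[0,0,0],[0,0,0],[0,0,0]]' --angular '[[0,0,-1],[0,0,-2.5],[0,0,-2.5]]'

```text
clock: 14.6
eef_pos: [0.6101, 0.0342, 0.138]
eef_rot: [180.0, -0.0, 90.1]
wrist_force: [-1.7, 0.1, 6.9]
opening: 0.239
```

Emit:
move_arm --translation '[[0,0,-0.1],[0,0,-0.2],[0,0,-0.3],[0,0,-0.4],[0,0,-0.5],[0,0,-0.6],[0,0,-0.6]]' --angular '[[0,0,0],[0,0,0],[0,0,0],[0,0,0],[0,0,0],[0,0,0],[0,0,0]]'

```text
clock: 15.3
eef_pos: [0.61, 0.0341, 0.1439]
eef_rot: [180.0, -0.0, 90.1]
wrist_force: [1.3, 1.1, 4.7]
opening: 0.238
```

```bash
python3 -c "
from cell import env
s=env.get_state();print(s['ft_torque'],s['eef_rot'])"
```

```text
[ 0.223958   -0.2943267   0.15860286] [ 1.79979502e+02 -3.23180545e-03  9.00820719e+01]
```

Emit:
move_arm --translation '[[0,0,0],[0,0,0],[0,0,0],[0,0,0],[0,0,0]]' --angular '[[0,0,0],[0,0,0],[0,0,0],[0,0,0],[0,0,0]]' --grip -0.3

```text
clock: 15.8
eef_pos: [0.6097, 0.0341, 0.1436]
eef_rot: [-180.0, 0.0, 90.1]
wrist_force: [-0.0, -0.7, 0.6]
opening: 0.633
```

Emit:
move_arm --translation '[[0,0,-1],[0,0,-3],[0,0,-6],[0,0,-9],[0,0,-12],[0,0,-14],[0,0,-14],[0,0,-14]]' --angular '[[0,0,0],[0,0,0],[0,0,0],[0,0,0],[0,0,0],[0,0,0],[0,0,0],[0,0,0]]'

```text
clock: 16.6
eef_pos: [0.6098, 0.0341, 0.284]
eef_rot: [180.0, 0.0, 90.1]
wrist_force: [-0.4, 0.7, -1.1]
opening: 0.652
```

```bash
python3 - <<'E'
from h import *
from cell import camera
c=camera("wrist");P=points(c);cv2.imwrite("pics/w4.png",c["image"])
for a,ce,m in blobs(c,(18,80,60),(36,255,255),40):
    if abs(P[m][:,2].mean()-.16)<.05: print(a,ce.round(1),np.median(P[m],0).round(4),plane(c,ce,.168).round(4))
s=camera("side");np.savez("s4.npz",**s);P=points(s);cv2.imwrite("pics/s4.png",s["image"])
for a,ce,m in blobs(s,*YEL,amin=8): print("side",a,ce.round(1),np.median(P[m],0).round(4))
a=s["image"][130:310,190:430];b=c["image"]
cv2.imwrite("pics/c4.png",np.hstack([cv2.resize(a,(400,300)),cv2.resize(b,(400,300))]))
E
```

```text
194 [319.9 194. ] [0.6104 0.0655 0.1674] [[0.6103 0.0656 0.168 ]]
148 [319.8 265.1] [0.6105 0.0056 0.1674] [[0.6103 0.0057 0.168 ]]
side 36 [307.2 166.4] [ 0.714  -0.3752  0.0249]
side 41 [386.2 176. ] [ 0.4789 -0.2957  0.0669]
side 8 [299.6 194.6] [0.6098 0.0026 0.1688]
side 16 [291.  209.8] [0.6082 0.0641 0.169 ]
side 22 [317.5 239.9] [0.5626 0.0394 0.0865]
side 24 [369.7 318.5] [0.4048 0.2696 0.1094]
side 29 [361.3 343.4] [0.4056 0.3298 0.1093]
side 28 [274.6 368.5] [0.5233 0.4153 0.1094]
side 33 [306.3 385.1] [0.4666 0.4338 0.1091]
```

View pics/c4.png

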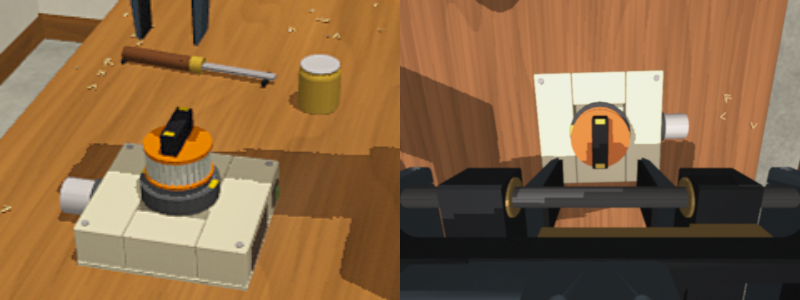

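```bash
python3 -c "
from cell import env
env.job_done();print(env.get_state()['clock'])"
```

```text
the job is handed in; nothing more can be done
the job is handed in; nothing more can be done
```

The orange cartridge is locked in the extractor's socket, and the job is handed in; the hand-in gave no verdict. I gripped the cartridge by its bar, lined the lugs up with the yellow slot marks, and lowered it. I then pushed it down against the spring with about 8 N and turned it clockwise until I felt the stop (about 1.4 N m). I backed off 2.5°, let it rise into the pocket and let go, all by about 17 s on the robot's clock.

**Last checks**
- **Height:** the wrist camera put the bar top at 167.4 mm. Locked should read 168 mm and unlocked 173 mm. The side camera read 169 mm, but it had also read about 1 to 1.5 mm high on the bar earlier.
- **Position and angle:** the bar's axis is about 1 mm from the socket's. The bar lies about 88° from the extractor's x axis.
- **Surroundings:** the gripper is about 14 cm clear and touches nothing. The tin and gouge look undisturbed in the last picture; the bowl was not in that crop, but the arm did not go near it after the lift.

No check failed. I did not measure the final positions of the tin, bowl or gouge.

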